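# Put a mortar cube under test load in the bench lever press

### The arm

A 6-joint arm with a two-finger parallel gripper is mounted at the origin on the work surface; the furniture and walls round the work are solid. World frame = base frame: x ahead of the robot, y to its left, z up, the work surface at z = 0. Lengths are in m, angles in rad, forces in N, time in s.
With the tool pointing down it reaches from about 0.35 to 0.8 m from the base axis. Payload 7.3 kg.
Tool frame: the origin (TCP) lies on the front face of the gripper's body, between the roots of the fingers; the fingertips stand 73 mm ahead of it and the grasp point (between the pads) lies 54 mm ahead of it (bot.grip_point_offset is the distance from the TCP to the grasp point, in m); z points along the fingers, y is the line along which they close (so a half turn about z gives the same grasp; the last joint's range is limited). The gripper opens to 85 mm and grips with 20 to 120 N. Pads are 22 mm wide; open, the fingers measure 114 mm over their backs; the gripper's body (76 mm by 85 mm) begins 54 mm behind the grasp point. The pads swing forward as they close: fully open they stand 13 mm farther back than shut.
Start: joints at [-1.449, 0.342, 1.524, -0, 1.275, -0.146], TCP at [0.139, -0.506, 0.304] pointing down, gripper open.
Joint ranges: [-2.53, 2.53], [-0.77, 2.02], [0.04, 2.7], [-1, 4.14], [0.28, 2.66], [-3.11, 3.11]. Speed limits (rad/s): [2.57, 2.57, 3.14, 3.14, 3.14, 3.14].

### API

Orientations are given as a 3x3 rotation matrix whose columns are the frame's x, y, z axes.
In Python, from cell import monitor, imaging, bot gives the robot as it stands. The module is installed in compiled form; this text tells all that it offers.
- The arm moves only by the tool servo_tool, never from a script. Its argument "increments" is a list of rows, each a list of 4 numbers: the shift along the tool's x, y, z in m, then the turn about the tool's z in degrees. A call has 1 to 20 rows; each row shifts and turns the commanded pose from where the row before left it, along the tool's axes as they then stand; what a row does not reach is not made up. A row lasts 1/8 s, in which the tool goes at most 62.5 mm and 10.7 degrees, less where a joint would pass 70% of its speed; a pose out of reach is approached as far as the arm can. A call is refused whole if a number of a shift passes 0.0625 or a number of a turn 10.7, either way. A call with a gripper value outside its range is refused whole. "hand" is the finger opening in m, from 0 to 0.0854, set as the call begins (left out, the last holds). The fingers move at their own pace and stop on an object; "newtons" is the grip in N (left out, the last holds). Time passes only in rows, so rows that do not move let the fingers close. It gives the time, the measured TCP pose, the force, the opening and the grip force at its end, in the units of the state.
- monitor.state(): the state, without advancing time (a new reading comes with each control period).
- imaging.get_image(name): name is "scene" or "top" or "wrist"; returns a dict with "color" (400x640x3 uint8, blue, green, red), "z_map" (400x640 float32, m along the optical axis (not along the pixel's ray), 0 where there is no reading), "mtx" (3x3 intrinsics, pixels), "k1" (the pictures are not rectified: a ray, as slopes to the right and down, at radius r is drawn at 1 + k1 r^2 times it, then the intrinsics apply), "R" (3x3) and "t" (3): a world point X has camera coordinates R X + t. Camera axes: x right, y down, z forward; pixel columns grow to the right and rows downward; lengths in m; the calibration is good to about 2 mm. A picture is of the moment at which its call begins.
- bot.sign_off(): hands the job in; it is judged then, once.
The state is a dict: "t": time; "joint_positions": joint angles; "joint_velocities": joint speeds; "joint_torque": joint torques, N m; "ee_pos": TCP position; "eef_rot": TCP orientation; "force": force on the tool from outside, world axes, zero at the start; "moment": the same for the moment, N m; "finger_gap": opening from 0.0 (shut) to 1.0 (fully open); "grip_force": force on a finger pad.
Only numpy, scipy, OpenCV 4.12 (cv2) and the standard library are available. Lean on these libraries where they do the work, as an engineer would, in place of code of your own. Each camera call takes 0.05 s, during which the arm holds its last target. There are 200 camera calls.

### The job

Set the grey mortar test cube squarely into the bevelled nest on the press's drawn-out carriage, let go of it, and push the carriage by its black knob fully home under the ram. Then bring the press lever down by its black ball, past the first and second clicks to the third (the pointer at the mark with three dots, not on into the red band), and hold it there against its return spring for at least two seconds, leaving the things around the press alone; the program finishes while still holding the lever down.

Things in the scene. Friction and masses are not known exactly. Their poses are not given: they have to be found in the camera images.
- test_cube: grey mortar test cube, 40 mm on each side, 0.1 to 0.2 kg, loose on the table in front of the press, the only such cube; origin at the centre of its underside
- press: green bench lever press, fixed. Origin on the ram's axis at the underside of its base; x axis points back to the column, y left along the slideway to the loading end, z up. Base 130 x 120 x 16 mm, bed 86 mm wide out to y = 195 mm. The head overhangs the slideway: x -34 to 74, y -28 to 28, z 112 to 215 mm; dial, click wheel and lever in front of it reach to x = -72 mm
- dial (a point): centre of the upright white dial on the head's front, radius 50 mm, facing the press's -x. Its red pointer (at the top) turns clockwise, seen from the front, as the lever goes down: a rest mark, marks with one, two and three black dots for the three clicks, then a red overload band
- carriage (a joint): how far the specimen carriage is drawn out to the left (press's +y), m: 0 = fully home against its stop (nest under the ram), 0.13 = fully out; stays where it is left, about 2 N to slide
- nest (a point): centre of the nest floor on the carriage, 32 mm above the table; axes as the press. The nest is 45 mm square, sides parallel to the press's x and y, inside a bevelled frame that rises 5 mm above the floor and is open above; its 45 degree bevels guide the cube in
- carriage_knob (a point): grip point of the upright black knob on the carriage, 106 mm to the press's +y of the nest centre: knob 20 mm across, from 32 to 78 mm above the table; this point at 64 mm height
- press_lever (a joint): angle the lever is pressed down from rest, rad: 0 = rest (spring-held up), clicks at 0.52, 0.80 and 1.08 (the third), end stop at 1.30, red overload band from 1.22. A return spring pushes it back towards 0 from everywhere, the clicks do not hold it: about 5 N at the ball at rest, 11 to 14 N near the third click
- lever_pivot (a point): the lever's axle, in the lever's plane: 168 mm above the table, 53.5 mm in front (-x) of the ram axis. The axle runs along the press's x axis
- lever_knob: centre of the black ball, 36 mm across, at the end of the lever, 150 mm from the pivot on the press's -y side (right). It swings in the press's y-z plane: at rest the lever points 0.60 rad above level, so at angle q the ball lies, from the pivot, 150*cos(0.60-q) mm to -y and 150*sin(0.60-q) mm up; third click: 133 mm to -y, 69 mm below the pivot
- ram: steel ram with a round foot 38 mm across on the ram axis, under the head; the foot's underside stands 80 mm above the table at rest (8 mm over a seated cube), comes down 20 mm per rad of lever and then loads the cube through a spring, about 20 N at the third click
- tealight_cup: bystander: small grey round cast cup, 57 mm wide, 60 mm high, on the table
- tape_measure: bystander: yellow and black tape measure, 36 x 86 x 64 mm, on the table
- line_reel: bystander: reel of pink mason line with black ends, 55 mm wide, 54 mm high, on the table
There are look-alikes about, which are no part of the job. Leave any yellow look-alike of the test_cube alone.

How it is judged:
On the way, in this order (a step that is already met when the one before it is completed fails the run):
1. the cube is seated in the nest of the drawn-out carriage and let go (x of test_cube in the frame of nest between -0.004 and 0.004 m and y of test_cube in the frame of nest between -0.004 and 0.004 m and z of test_cube in the frame of nest below 0.0025 m and value of joint carriage above 0.06 m and value of joint press_lever below 0.2 rad and contact force between the fingers and test_cube below 0.05 N), for 0.2 s.
2. the carriage is fully home under the ram with the cube in its nest, the lever still up (value of joint carriage below 0.004 m and value of joint press_lever below 0.2 rad and z of test_cube in the frame of nest below 0.0025 m), for 0.2 s.
3. the lever is held at the third click with the ram loading the cube, for two seconds (value of joint press_lever between 0.97 and 1.19 rad and contact force between ram and test_cube above 10 N and value of joint carriage below 0.005 m), for 1.9 s.
At the end, for the whole second after the job is handed in: the lever is still held by its ball with the fingers (more than 2 N), at rest at the third click (1.08 rad, within 0.11), the ram loads the cube with more than 10 N, the carriage is within 5 mm of home and the cube sits in the nest within 4 mm of its centre (all of step 3 and velocity of joint press_lever between -0.15 and 0.15 rad/s and contact force between the fingers and lever_knob above 2 N and x of test_cube in the frame of nest between -0.004 and 0.004 m and y of test_cube in the frame of nest between -0.004 and 0.004 m and z of test_cube in the frame of nest below 0.0025 m); the arm keeps its last pose, push and grip.
It fails at once if the lever goes into the red overload band (value of joint press_lever above 1.23 rad).
It fails at once if the tealight cup, tape measure or line reel is shifted by more than 25 mm (distance of any of tealight_cup, tape_measure, line_reel from where it was at the start of the episode above 0.025 m).
It also fails if it takes over 64 s, if anything falls off the work surface, if the arm or the gripper's body presses on something with over 40 N, if the wrist force passes 120 N, or if a joint passes its speed limit or range.

## Working session

There is one attempt and no reset: what is moved stays moved. The work goes in short steps, Python scripts to look and compute and a tool call to move; the robot and the scene stay as the last step left them, time stands still between calls to the robot, and variables do not carry over. Pictures are saved under pics/ and viewed, at most 10 in all, crops included, and the job is handed in when it is done.

Besides the shell and the picture viewer there is one more tool, called after "Request:" by a JSON object that holds its "op" and its "data", one argument or row to a line. servo_tool: Moves the arm, as the interface text tells. Its arguments: {"type":"object","properties":{"increments":{"type":"array"},"hand":{"type":"number"},"newtons":{"type":"number"}},"required":["increments"]}

```bash
mkdir -p pics; cat > h.py <<'E'
import numpy as np, cv2, pickle
from cell import monitor, imaging, bot
def grab(name, tag):
    d=imaging.get_image(name); pickle.dump(d,open(f'pics/{tag}.pkl','wb')); cv2.imwrite(f'pics/{tag}.png',d['color']); return d
def load(tag): return pickle.load(open(f'pics/{tag}.pkl','rb'))
def slopes(d,u,v):
    p=np.array([[[u,v]]],float)
    return cv2.undistortPoints(p,d['mtx'],np.array([d['k1'],0,0,0,0]))[0,0]
def ray(d,u,v):
    s=slopes(d,u,v); R=np.array(d['R']);t=np.array(d['t'])
    return -R.T@t, R.T@np.array([s[0],s[1],1.])
def onz(d,u,v,z):
    o,r=ray(d,u,v); return o+r*(z-o[2])/r[2]
def dep(d,u,v):
    o,r=ray(d,u,v); return o+r*d['z_map'][int(round(v)),int(round(u))]
def cloud(d):
    h,w=d['z_map'].shape; uu,vv=np.meshgrid(np.arange(w),np.arange(h))
    s=cv2.undistortPoints(np.stack([uu,vv],-1).reshape(-1,1,2).astype(float),d['mtx'],np.array([d['k1'],0,0,0,0])).reshape(h,w,2)
    c=np.dstack([s,np.ones((h,w))])*d['z_map'][...,None]
    return (c-np.array(d['t']))@np.array(d['R'])
def tri(*obs):
    A=np.zeros((3,3));b=np.zeros(3)
    for d,u,v in obs:
        o,r=ray(d,u,v); r/=np.linalg.norm(r); P=np.eye(3)-np.outer(r,r); A+=P;b+=P@o
    x=np.linalg.solve(A,b)
    return x,[np.linalg.norm(np.cross(x-ray(d,u,v)[0],ray(d,u,v)[1]/np.linalg.norm(ray(d,u,v)[1]))) for d,u,v in obs]
E
python3 - <<'E'
from h import *
np.set_printoptions(precision=4,suppress=True)
for n in ('scene','top'):
    d=grab(n,n+'0'); print(n,-np.array(d['R']).T@d['t'],d['mtx'][0],d['k1'])
a=monitor.state(); print(a['t'],a['ee_pos'],a['eef_rot'],a['force'])
E
```

```text
scene [ 0.0481 -1.1223  0.6553] [448.5365   0.     311.1227] -0.02743109171762621
top [ 0.0172 -0.109   0.8843] [386.131    0.     318.6549] -0.011740134478591322
0.1 [ 0.1389 -0.506   0.3033] [[ 0.9644  0.2646 -0.0002]
 [ 0.2646 -0.9644  0.0013]
 [ 0.0002 -0.0013 -1.    ]] [-0.2579 -0.1342  0.2905]
```

View pics/scene0.png

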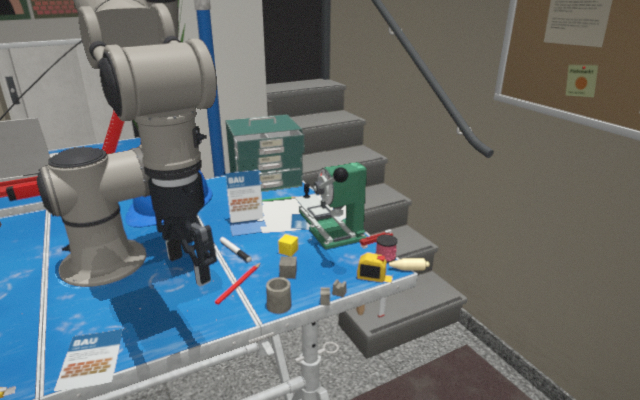

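View pics/top0.png

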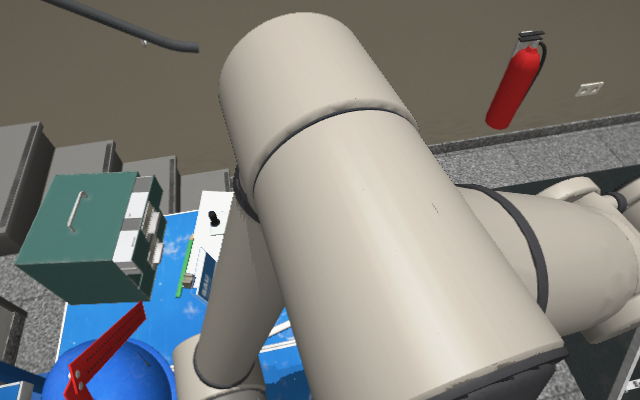

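The scene view shows the press at about (340,205), a grey cube at (288,267) with a yellow one behind it at (288,245), two small grey pieces at (325,297) and (340,288), the cup at (279,294), the tape at (372,267) and the reel at (387,247). In the top view the arm hides the work area.

```bash
python3 - <<'E'
from h import *
np.set_printoptions(precision=4,suppress=True)
d=load('scene0')
cv2.imwrite('pics/crop1.png',cv2.resize(d['color'][145:325,210:450],None,fx=3.3,fy=3.3,interpolation=cv2.INTER_CUBIC))
for n,u,v in [('cube',288,260),('yellow',288,240),('s1',325,293),('s2',340,285),('cup',279,283),('tape',372,258),('reel',387,240),('ball',340,174),('knob?',307,186),('dial',323,183),('pressbase',345,240),('marker',235,248),('redpen',237,285)]:
    print(n,dep(d,u,v))
E
```

```text
cube [ 0.4111 -0.2689  0.0386]
yellow [ 0.4509 -0.1801  0.0372]
s1 [ 0.436  -0.4148  0.0295]
s2 [ 0.4868 -0.3941  0.0203]
cup [ 0.3516 -0.3527  0.0445]
tape [ 0.5813 -0.3818  0.0592]
reel [ 0.6689 -0.3205  0.0522]
ball [ 0.5292 -0.3097  0.2599]
knob? [0.6143 0.0357 0.0742]
dial [ 0.5414 -0.2059  0.1943]
pressbase [ 0.6065 -0.2152  0.013 ]
marker [ 0.3237 -0.1141  0.012 ]
redpen [ 0.2785 -0.2651  0.0055]
```

View pics/crop1.png

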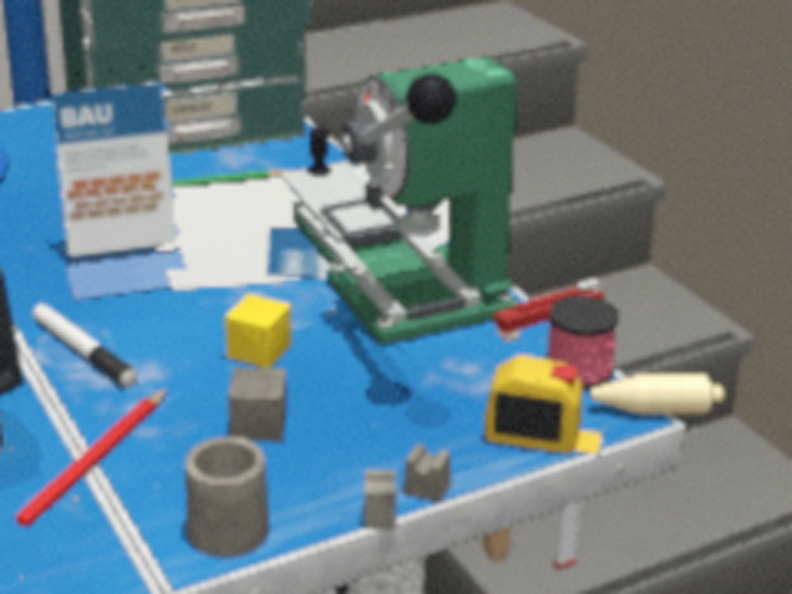

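The grey cube at (288,267) is plain, 40 mm and stands free. The yellow one at (288,245) is the look-alike, and the small pieces at (325,297) and (340,288) are notched spacers, so the target is the grey cube. I'll move the wrist camera over it for a confirming view.

Request:
{"op": "servo_tool", "data": {
  "increments": [
    [0.03,-0.022,-0.01,0],
    [0.042,-0.031,-0.01,0],
    [0.042,-0.031,-0.01,0],
    [0.042,-0.031,-0.01,0],
    [0.042,-0.031,-0.01,0],
    [0.042,-0.031,-0.01,0],
    [0.042,-0.031,-0.01,0],
    [0.042,-0.031,-0.01,0],
    [0.015,-0.01,0,0],
    [0,0,0,0],
    [0,0,0,0]
  ],
  "hand": 0.0854
}}

```text
t: 1.48
ee_pos: [0.3995, -0.1769, 0.3836]
eef_rot: [[0.964, 0.264, -0.001], [0.264, -0.964, 0.0], [-0.001, -0.0, -1.0]]
force: [0.3, -0.4, -0.1]
finger_gap: 1.001
grip_force: 0.0
```

```bash
python3 - <<'E'
from h import *
np.set_printoptions(precision=4,suppress=True)
d=grab('wrist','w1'); grab('top','top1'); grab('scene','scene1')
print(-np.array(d['R']).T@d['t'],d['R'],d['mtx'][0],monitor.state()['ee_pos'])
E
```

```text
[ 0.4759 -0.1564  0.4533] [[ 0.2645 -0.9644 -0.0004]
 [-0.9188 -0.2521  0.3037]
 [-0.293  -0.0799 -0.9528]] [281.6952   0.     315.5271] [ 0.3995 -0.1772  0.3837]
```

View pics/w1.png

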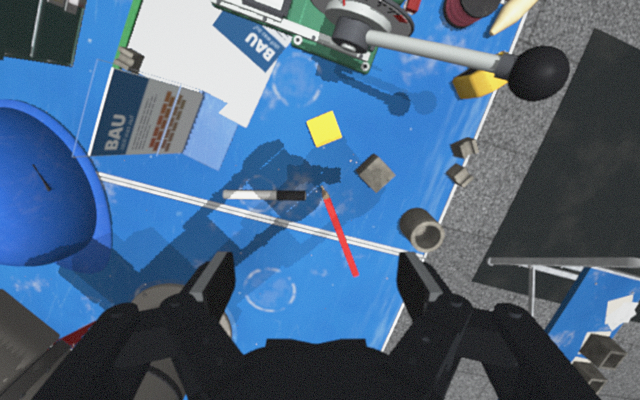

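The wrist view shows the grey cube at (375,172), the yellow one at (323,128), the cup at (423,230), and the lever ball at (540,75). The press lies at the upper edge, so I'll measure the cube and press from the clouds.

```bash
cat >> h.py <<'E'
def cube(d,c,zr=(0.034,0.047),rad=0.045):
    P=cloud(d); m=(P[...,2]>zr[0])&(P[...,2]<zr[1])&(np.hypot(P[...,0]-c[0],P[...,1]-c[1])<rad)
    r=cv2.minAreaRect((P[m][:,:2]*1000).astype(np.float32)); return r,m.sum(),np.median(P[m][:,2])
E
python3 - <<'E'
from h import *
np.set_printoptions(precision=4,suppress=True)
for t in ('w1','scene1','scene0'):
    print(t,cube(load(t),(0.415,-0.26)))
for t in ('w1','scene1'):
    d=load(t);P=cloud(d);c=d['color'].astype(int)
    g=(c[...,1]>c[...,2]*1.6)&(c[...,1]>c[...,0]*1.25)&(P[...,0]>.4)&(P[...,0]<.9)&(P[...,1]<0.15)&(d['z_map']>0)
    for lo,hi in [(0.005,0.022),(0.022,0.034),(0.19,0.225)]:
        q=P[g&(P[...,2]>lo)&(P[...,2]<hi)]
        if len(q)>20:print(t,lo,len(q),cv2.minAreaRect((q[:,:2]*1000).astype(np.float32)),np.median(q[:,2]))
    k=(c.max(-1)<50)&(P[...,0]>.5)&(P[...,0]<.75)&(P[...,1]>-.1)&(P[...,1]<.1)&(P[...,2]>.04)
    print('knob',k.sum(),P[k].min(0) if k.any() else 0,P[k].max(0) if k.any() else 0)
    b=(c.max(-1)<60)&(P[...,1]<-.22)&(P[...,2]>.2)&(P[...,2]<.3)&(P[...,0]>.45)
    if b.sum()>20:
        q=P[b];s=np.linalg.lstsq(np.c_[2*q,np.ones(len(q))],(q**2).sum(1),rcond=None)[0]
        print('ball',b.sum(),s[:3],np.sqrt(s[3]+s[:3]@s[:3]))
E
```

```text
w1 (((412.27886962890625, -269.4443359375), (40.53621292114258, 40.060638427734375), 59.768367767333984), np.int64(712), np.float64(0.03965414839417909))
scene1 (((410.07806396484375, -270.36663818359375), (43.04991149902344, 39.91412353515625), 59.57603073120117), np.int64(158), np.float64(0.03795725436585658))
scene0 (((409.6039733886719, -271.25653076171875), (42.614288330078125, 39.56564712524414), 60.35231399536133), np.int64(160), np.float64(0.037697805632664984))
w1 0.005 1280 ((549.5386962890625, -26.822296142578125), (89.49031066894531, 382.8470458984375), 13.445575714111328) 0.015053999865999687
knob 0 0 0
ball 2491 [ 0.5411 -0.2941  0.2522] 0.018031788577170957
scene1 0.005 442 ((589.0443115234375, -41.34281921386719), (131.21371459960938, 378.0666198730469), 6.479648113250732) 0.013039308506141302
scene1 0.022 53 ((650.884033203125, -192.75804138183594), (29.29261589050293, 59.15824890136719), 7.634669303894043) 0.029474767874407882
scene1 0.19 242 ((620.7412109375, -184.23446655273438), (47.978389739990234, 97.9411392211914), 84.42815399169922) 0.21006651001227422
knob 29 [0.6095 0.0337 0.0414] [0.6239 0.0492 0.0775]
ball 154 [ 0.5383 -0.2963  0.2517] 0.01615197611652489
```

Request:
{"op": "servo_tool", "data": {
  "increments": [
    [0.02,0,0,0],
    [0.04,0,0,0],
    [0.04,0,0,0],
    [0.02,0,0,0],
    [0,0,0,0],
    [0,0,0,0]
  ]
}}

```text
t: 2.38
ee_pos: [0.5155, -0.1448, 0.3836]
eef_rot: [[0.964, 0.264, -0.001], [0.264, -0.964, 0.0], [-0.001, -0.0, -1.0]]
force: [0.2, -0.4, 0.9]
finger_gap: 1.002
grip_force: 0.0
```

```bash
python3 - <<'E'
from h import *
np.set_printoptions(precision=4,suppress=True)
d=grab('wrist','w2');grab('scene','scene2')
print(monitor.state()['ee_pos'],cube(d,(0.415,-0.26)))
E
```

```text
[ 0.5152 -0.145   0.384 ] (((412.1541748046875, -269.727783203125), (41.6875, 40.13934326171875), 60.27368927001953), np.int64(580), np.float64(0.03980691726827555))
```

View pics/w2.png

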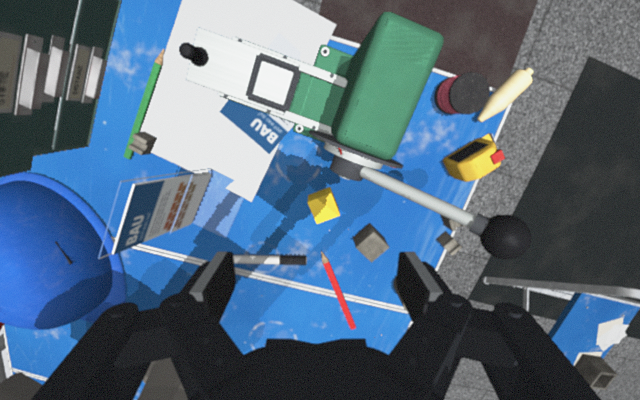

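In w2 the nest is the dark square frame at (273,82), the knob is at (195,54), the ball at (506,236), the cube at (371,242), and the head's green top at (390,85). Next I'll measure the nest, knob and press yaw.

```bash
python3 - <<'E'
from h import *
np.set_printoptions(precision=4,suppress=True)
d=load('w2');P=cloud(d);c=d['color'].astype(int)
g=c.mean(-1)
m=((g<110)).astype(np.uint8); m[:,:235]=0;m[:, 312:]=0;m[:50]=0;m[118:]=0
n,l,s,_=cv2.connectedComponentsWithStats(m); i=max(range(1,n),key=lambda i:s[i,4]); print(s[i])
cs,h=cv2.findContours((l==i).astype(np.uint8),cv2.RETR_CCOMP,cv2.CHAIN_APPROX_NONE)
for k,cc in enumerate(cs):
    if len(cc)<60: continue
    for z in (0.032,0.037):
        q=np.array([onz(d,*p[0],z)[:2] for p in cc])*1000
        print('contour',h[0][k][3],len(cc),z,cv2.minAreaRect(q.astype(np.float32)))
print('depth z in nest',P[82,273],'frame',np.median(P[l==i][:,2]))
k=(g<60);k[:35]=0;k[70:]=0;k[:,:175]=0;k[:,212:]=0
q=P[k];print('knob',len(q),np.percentile(q,[1,50,99],axis=0)); t=q[q[:,2]>.07];print('knob top',len(t),t.mean(0),np.ptp(t,axis=0))
G=(c[...,1]>c[...,2]*1.6)&(c[...,1]>c[...,0]*1.25)&(P[...,2]>.19)&(P[...,2]<.23)
print('head',G.sum(),cv2.minAreaRect((P[G][:,:2]*1000).astype(np.float32)),np.median(P[G][:,2]))
b=(c.max(-1)<60)&(P[...,1]<-.22)&(P[...,2]>.2)&(P[...,2]<.3)&(P[...,0]>.45)
q=P[b];s=np.linalg.lstsq(np.c_[2*q,np.ones(len(q))],(q**2).sum(1),rcond=None)[0]
print('ball',b.sum(),s[:3],np.sqrt(s[3]+s[:3]@s[:3]))
# white carriage plate edges
w=(P[...,2]>.024)&(P[...,2]<.0345)&(P[...,0]>.5)&(P[...,1]>-.2)&(P[...,1]<.1)
w[:,:150]=0
n,l,s,_=cv2.connectedComponentsWithStats(w.astype(np.uint8)); i=max(range(1,n),key=lambda i:s[i,4])
print('plate',s[i],cv2.minAreaRect((P[l==i][:,:2]*1000).astype(np.float32)))
E
```

```text
[247  54  56  58 874]
contour -1 168 0.032 ((612.6212158203125, -57.96879959106445), (66.03321075439453, 62.03659439086914), 85.92353057861328)
contour -1 168 0.037 ((612.3749389648438, -58.755435943603516), (65.24966430664062, 61.30049514770508), 85.92353057861328)
contour 0 133 0.032 ((612.5547485351562, -55.892616271972656), (51.17918014526367, 51.0124626159668), 85.65648651123047)
contour 0 133 0.037 ((612.3092041015625, -56.70393371582031), (50.57188034057617, 50.40708541870117), 85.65656280517578)
depth z in nest [ 0.6141 -0.0563  0.0311] frame 0.03487733218948197
knob 339 [[0.6107 0.0387 0.0341]
 [0.6196 0.0434 0.0633]
 [0.6303 0.0555 0.0789]]
knob top 139 [0.6203 0.0466 0.0762] [0.0153 0.016  0.0095]
head 5931 ((623.2679443359375, -174.88026428222656), (53.96287536621094, 105.5346450805664), 85.13264465332031) 0.21453442382905621
ball 1643 [ 0.5413 -0.2939  0.2532] 0.01737037605358593
plate [ 186   27  166  108 6220] ((619.796142578125, -46.17449188232422), (108.30718231201172, 220.1425323486328), 0.15977545082569122)
```

The measurements agree. The press yaw is about -4.5°, the ram axis is near (0.604,-0.174), the nest near (0.6125,-0.057,0.031), and the ball at (0.541,-0.294,0.253) against a predicted z of 0.253. The cube is at (0.412,-0.2695) with its top at 0.0397 and its sides at -30°/60°.

The candidates in crop1 were the grey cube (258,403), the yellow cube (258,330) and the notched grey spacers (380,498) and (428,472). Only the first is a plain grey 40 mm cube. I'll move above it now.

Request:
{"op": "servo_tool", "data": {
  "increments": [
    [-0.0265,0.0186,0.01,0],
    [-0.0265,0.0186,0.03,0],
    [-0.0265,0.0186,0.03,0],
    [-0.0265,0.0186,0.03,0],
    [-0.0265,0.0186,0.03,0],
    [0,0,0.03,-10],
    [0,0,0.03,-10],
    [0,0,0.02,-10],
    [0,0,0.01,-10],
    [0,0,0,-4.7],
    [0,0,0,0],
    [0,0,0,0]
  ]
}}

```text
t: 3.98
ee_pos: [0.4124, -0.2697, 0.1644]
eef_rot: [[0.501, 0.865, 0.001], [0.865, -0.501, -0.001], [-0.0, 0.001, -1.0]]
force: [0.4, -0.3, -0.3]
finger_gap: 1.005
grip_force: 0.0
```

```bash
python3 - <<'E'
from h import *
np.set_printoptions(precision=4,suppress=True)
d=grab('wrist','w3');s=monitor.state()
print(s['ee_pos'],s['eef_rot'],cube(d,(0.412,-0.2695),(0.03,0.05)))
E
```

```text
[ 0.4125 -0.2696  0.1643] [[ 0.5008  0.8656  0.0006]
 [ 0.8656 -0.5008 -0.0007]
 [-0.0003  0.0008 -1.    ]] (((412.11041259765625, -269.2110595703125), (40.42042541503906, 40.00223159790039), 59.90083312988281), np.int64(2839), np.float64(0.03969986242463299))
```

Confirmed again, so I'll descend to z 0.080 and grip.

Request:
{"op": "servo_tool", "data": {
  "increments": [
    [0,0,0.02,0],
    [0,0,0.02,0],
    [0,0,0.02,0],
    [0,0,0.015,0],
    [0,0,0.009,0],
    [0,0,0,0]
  ]
}}

```text
t: 4.78
ee_pos: [0.4124, -0.2694, 0.0795]
eef_rot: [[0.499, 0.866, -0.001], [0.866, -0.499, 0.0], [0.0, -0.001, -1.0]]
force: [-0.1, 0.2, 0.1]
finger_gap: 0.998
grip_force: 0.0
```

Request:
{"op": "servo_tool", "data": {
  "increments": [
    [0,0,0,0],
    [0,0,0,0],
    [0,0,0,0],
    [0,0,0,0],
    [0,0,0,0],
    [0,0,0,0],
    [0,0,0,0],
    [0,0,0,0]
  ],
  "hand": 0.03,
  "newtons": 35
}}

```text
t: 5.78
ee_pos: [0.4127, -0.2696, 0.0805]
eef_rot: [[0.499, 0.866, 0.001], [0.866, -0.499, -0.001], [-0.0, 0.001, -1.0]]
force: [-0.3, 1.2, 6.7]
finger_gap: 0.462
grip_force: 36.6
```

Request:
{"op": "servo_tool", "data": {
  "increments": [
    [0,0,-0.01,0],
    [0,0,-0.03,0],
    [0,0,-0.04,0],
    [0,0,-0.03,5],
    [0,0,0,0],
    [0,0,0,0]
  ]
}}

```text
t: 6.52
ee_pos: [0.4121, -0.2691, 0.1892]
eef_rot: [[0.572, 0.82, -0.001], [0.82, -0.572, 0.001], [0.0, -0.001, -1.0]]
force: [0.9, -0.1, -1.4]
finger_gap: 0.462
grip_force: 35.9
```

Request:
{"op": "servo_tool", "data": {
  "increments": [
    [0.017,-0.01,-0.03,0],
    [0.0371,-0.021,-0.03,0],
    [0.0371,-0.021,0,0],
    [0.0371,-0.021,0,0],
    [0.0371,-0.021,0,0],
    [0.02,-0.011,0,0],
    [0,0,0,-10],
    [0,0,0,-10],
    [0,0,0,-10],
    [0.0004,0.01,0,-0.4],
    [0.0024,0.03,0,0],
    [0.0024,0.03,0,0],
    [0.0024,0.03,0,0],
    [0.0024,0.03,0,0],
    [0.0024,0.03,0,0],
    [0.0018,0.02,0,0],
    [0,0,0,0],
    [0,0,0,0]
  ]
}}

```text
t: 8.78
ee_pos: [0.6127, -0.0575, 0.2489]
eef_rot: [[0.081, 0.997, -0.002], [0.997, -0.081, 0.0], [0.0, -0.002, -1.0]]
force: [-0.1, -0.3, -2.2]
finger_gap: 0.462
grip_force: 36.0
```

```bash
python3 - <<'E'
from h import *
np.set_printoptions(precision=4,suppress=True)
d=grab('wrist','w4');t=grab('top','top4');s=monitor.state()
print(s['ee_pos'],s['eef_rot'],s['force'])
cv2.imwrite('pics/c4.png',np.vstack([d['color'][:300],cv2.resize(t['color'][150:300,150:470],(640,300))]))
E
```

```text
[ 0.6126 -0.0576  0.2496] [[ 0.0804  0.9968 -0.0009]
 [ 0.9968 -0.0804  0.0001]
 [-0.     -0.001  -1.    ]] [-0.3889 -0.8784 -1.0789]
```

View pics/c4.png

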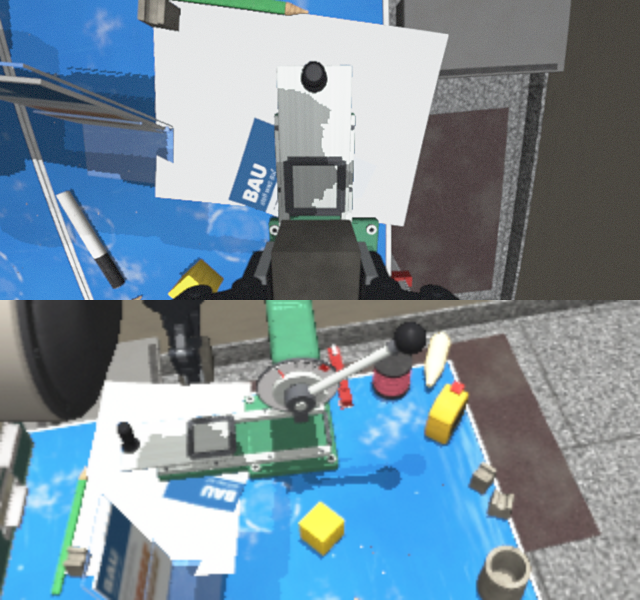

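The wrist view shows the nest at (315,186) and the knob at (314,76). The top view shows the nest at about (255,218) and the knob at (213,217). I'll refine the nest from both views.

```bash
python3 - <<'E'
from h import *
np.set_printoptions(precision=4,suppress=True)
pts={}
for t,(u0,u1,v0,v1),th in [('w4',(280,350,154,218),75),('top4',(242,268,206,232),110)]:
    d=load(t);g=d['color'].mean(-1)
    for th in (60,75,90,110):
        m=np.zeros(g.shape,np.uint8); m[v0:v1,u0:u1]=g[v0:v1,u0:u1]<th
        n,l,s,_=cv2.connectedComponentsWithStats(m); i=max(range(1,n),key=lambda i:s[i,4])
        cs,h=cv2.findContours((l==i).astype(np.uint8),cv2.RETR_CCOMP,cv2.CHAIN_APPROX_NONE)
        for k,cc in enumerate(cs):
            if len(cc)<40: continue
            r=cv2.minAreaRect(cc.astype(np.float32))
            q=np.array([onz(d,*p[0],.035)[:2] for p in cc])*1000
            w=cv2.minAreaRect(q.astype(np.float32))
            print(t,th,'in' if h[0][k][3]>=0 else 'out',np.round(r[0],1),'world',np.round(w[0],1),np.round(w[1],1),round(w[2],1))
d=load('w4');P=cloud(d);g=d['color'].mean(-1)
k=np.zeros(g.shape,bool);k[55:95,295:335]=(g<60)[55:95,295:335]
q=P[k];t=q[q[:,2]>.074];print('knob top',len(t),cv2.minAreaRect((t[:,:2]*1000).astype(np.float32)),t[:,2].max())
print(P[186,315],P[176,325])
E
```

```text
w4 60 out [309.2 186.6] world [606.7 -55.8] [64.6 50.2] 85.7
w4 75 out [310. 187.] world [607.9 -55.9] [64.7 53.5] 85.4
w4 90 out [314. 187.] world [612.6 -56.3] [64.7 63.9] 85.4
w4 90 in [315.  186.5] world [613.2 -55.8] [48.5 48.2] 86.7
w4 110 out [314.5 186.5] world [612.8 -55.8] [65.7 65. ] 85.4
w4 110 in [315.  186.5] world [613.2 -55.3] [48.4 47.2] 85.3
top4 90 out [255.5 220.5] world [604.3 -55.6] [61.3 49.4] 82.6
top4 110 out [255.5 218.5] world [611.2 -57. ] [61.5 65.1] 84.6
top4 110 in [255.5 217.5] world [612.7 -56.2] [53.4 53.5] 85.5
knob top 204 ((623.5189208984375, 40.01588439941406), (17.80462646484375, 36.80356216430664), 17.58350372314453) 0.31869818121118554
[ 0.6134 -0.0549  0.0327] [ 0.6246 -0.045   0.0326]
```

Request:
{"op": "servo_tool", "data": {
  "increments": [
    [0.0015,0,0.02,0],
    [0,0,0.03,0],
    [0,0,0.03,0],
    [0,0,0.025,0],
    [0,0,0.015,0],
    [0,0,0.008,0],
    [0,0,0.003,0],
    [0,0,0.003,0],
    [0,0,0.002,0],
    [0,0,0,0],
    [0,0,0,0]
  ]
}}

```text
t: 10.25
ee_pos: [0.6135, -0.0561, 0.1141]
eef_rot: [[0.079, 0.997, 0.0], [0.997, -0.079, -0.0], [-0.0, 0.0, -1.0]]
force: [0.1, 0.4, -1.4]
finger_gap: 0.465
grip_force: 36.1
```

Request:
{"op": "servo_tool", "data": {
  "increments": [
    [0,0,0.001,0],
    [0,0,0.001,0],
    [0,0,0,0],
    [0,0,0,0]
  ]
}}

```text
t: 10.75
ee_pos: [0.6134, -0.0561, 0.1125]
eef_rot: [[0.079, 0.997, 0.0], [0.997, -0.079, -0.0], [-0.0, 0.0, -1.0]]
force: [-2.7, 1.0, 6.0]
finger_gap: 0.462
grip_force: 36.8
```

```bash
python3 -c "
from h import *
s=monitor.state();print(s['ee_pos'],s['force'])"
```

```text
[ 0.61341784 -0.05609805  0.11247547] [-2.66827394  0.9814052   5.9533574 ]
```

The cube is on the floor with 6 N, so I'll let go and rise.

Request:
{"op": "servo_tool", "data": {
  "increments": [
    [0,0,0,0],
    [0,0,0,0],
    [0,0,0,0],
    [0,0,0,0],
    [0,0,0,0]
  ],
  "hand": 0.075
}}

```text
t: 11.38
ee_pos: [0.6134, -0.0561, 0.1118]
eef_rot: [[0.079, 0.997, -0.0], [0.997, -0.079, -0.0], [-0.0, -0.0, -1.0]]
force: [0.5, 0.1, 1.1]
finger_gap: 0.874
grip_force: 0.0
```

Request:
{"op": "servo_tool", "data": {
  "increments": [
    [0,0,-0.015,0],
    [0,0,-0.03,0],
    [0,0,-0.04,0],
    [0,0,-0.03,0],
    [0.02,0,0,0],
    [0,0,0,0],
    [0,0,0,0]
  ]
}}

```text
t: 12.25
ee_pos: [0.6145, -0.0358, 0.2257]
eef_rot: [[0.079, 0.997, -0.002], [0.997, -0.079, 0.0], [-0.0, -0.002, -1.0]]
force: [0.1, 0.1, -1.1]
finger_gap: 0.878
grip_force: 0.0
```

```bash
python3 - <<'E'
from h import *
np.set_printoptions(precision=4,suppress=True)
d=grab('wrist','w5');t=grab('top','top5');s=monitor.state()
print(s['ee_pos'],s['force'])
for x in (d,t): print(cube(x,(.613,-.056),(.066,.082)))
P=cloud(d);g=d['color'].mean(-1)
k=(P[...,2]>.07)&(P[...,2]<.085)&(P[...,1]>.02)&(P[...,1]<.08)&(P[...,0]>.59)&(P[...,0]<.65)&(g<80)
print('knob top',k.sum(),cv2.minAreaRect((P[k][:,:2]*1000).astype(np.float32)))
cv2.imwrite('pics/c5.png',np.vstack([d['color'][:300],cv2.resize(t['color'][150:300,150:470],(640,300))]))
E
```

```text
[ 0.6146 -0.0363  0.2258] [-0.1085 -0.5508  0.7034]
(((614.9174194335938, -56.87690353393555), (40.748634338378906, 39.94464111328125), 85.04466247558594), np.int64(2038), np.float64(0.07172059768815907))
(((613.9534301757812, -56.966827392578125), (39.35947036743164, 43.11088562011719), 83.6152114868164), np.int64(219), np.float64(0.07251568954837316))
knob top 512 ((620.767822265625, 49.28000259399414), (17.712566375732422, 18.810203552246094), 84.575439453125)
```

View pics/c5.png

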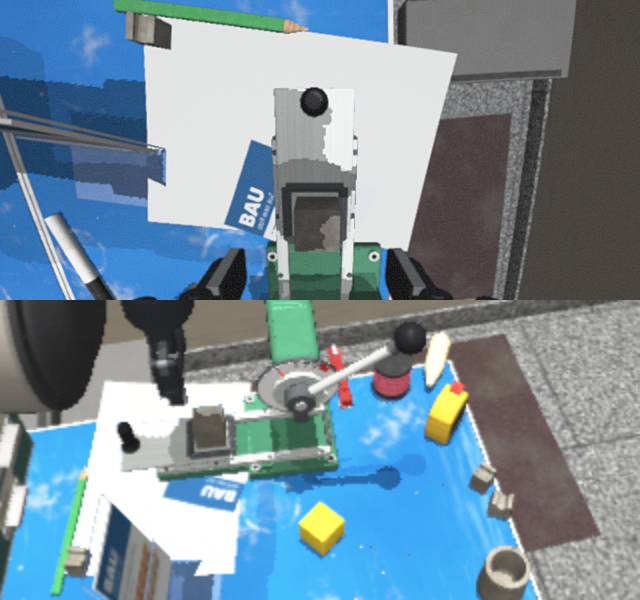

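The cube sits square in the nest with its top at 72 mm: wrist view (318,220), top view (255,214). The knob is at (0.621,0.049). I'll close the fingers and come down on the knob's far side.

Request:
{"op": "servo_tool", "data": {
  "increments": [
    [0.02,0,0,0],
    [0.03,0,0,0],
    [0.03,0,0,0],
    [0.03,0,0,0],
    [0.018,0,0,0],
    [0,0,0.02,0],
    [0,0,0.03,0],
    [0,0,0.03,0],
    [0,0,0.02,0],
    [0,0,0,0],
    [0,0,0,0]
  ],
  "hand": 0.0
}}

```text
t: 13.72
ee_pos: [0.6256, 0.0916, 0.1277]
eef_rot: [[0.079, 0.997, 0.001], [0.997, -0.079, -0.0], [0.0, 0.001, -1.0]]
force: [0.4, 0.2, 0.7]
finger_gap: 0.002
grip_force: 0.0
```

Request:
{"op": "servo_tool", "data": {
  "increments": [
    [-0.008,0,0,0],
    [-0.008,0,0,0],
    [-0.006,0,0,0],
    [-0.006,0,0,0],
    [-0.01,0,0,0],
    [-0.01,0,0,0],
    [-0.01,0,0,0],
    [-0.01,0,0,0],
    [-0.01,0,0,0],
    [-0.01,0,0,0],
    [-0.01,0,0,0],
    [-0.01,0,0,0],
    [-0.008,0,0,0],
    [-0.005,0,0,0],
    [0,0,0,0]
  ]
}}

```text
t: 15.6
ee_pos: [0.6151, -0.0298, 0.1266]
eef_rot: [[0.08, 0.997, -0.001], [0.997, -0.08, -0.0], [-0.001, -0.001, -1.0]]
force: [0.5, -1.1, -0.6]
finger_gap: -0.001
grip_force: 0.0
```

Request:
{"op": "servo_tool", "data": {
  "increments": [
    [-0.004,0,0,0],
    [-0.004,0,0,0],
    [0,0,0,0]
  ]
}}

```text
t: 15.98
ee_pos: [0.6147, -0.0375, 0.1267]
eef_rot: [[0.08, 0.997, -0.001], [0.997, -0.08, -0.0], [-0.0, -0.001, -1.0]]
force: [-1.5, 1.1, 0.5]
finger_gap: 0.002
grip_force: 0.1
```

Request:
{"op": "servo_tool", "data": {
  "increments": [
    [-0.004,0,0,0],
    [-0.003,0,0,0],
    [0,0,0,0]
  ]
}}

```text
t: 16.35
ee_pos: [0.6143, -0.0445, 0.1269]
eef_rot: [[0.08, 0.997, 0.0], [0.997, -0.08, -0.0], [-0.0, 0.0, -1.0]]
force: [-0.6, 0.6, 0.2]
finger_gap: -0.002
grip_force: 0.2
```

Request:
{"op": "servo_tool", "data": {
  "increments": [
    [-0.002,0,0,0],
    [-0.002,0,0,0],
    [0,0,0,0]
  ]
}}

```text
t: 16.73
ee_pos: [0.614, -0.0483, 0.1269]
eef_rot: [[0.08, 0.997, 0.0], [0.997, -0.08, -0.0], [-0.0, 0.0, -1.0]]
force: [0.2, 0.6, -0.7]
finger_gap: -0.002
grip_force: 0.4
```

Request:
{"op": "servo_tool", "data": {
  "increments": [
    [-0.002,0,0,0],
    [-0.002,0,0,0]
  ]
}}

```text
t: 16.98
ee_pos: [0.6139, -0.0494, 0.1269]
eef_rot: [[0.08, 0.997, 0.001], [0.997, -0.08, 0.005], [0.005, 0.0, -1.0]]
force: [2.9, 18.8, 1.0]
finger_gap: -0.002
grip_force: 9.4
```

```bash
python3 - <<'E'
from h import *
d=grab('wrist','w6');t=grab('top','top6');s=monitor.state()
print(s['ee_pos'],s['force'])
c=cv2.resize(t['color'][190:270,200:370],None,fx=4,fy=4)
cv2.imwrite('pics/c6.png',c)
E
```

```text
[ 0.61389339 -0.04929676  0.12693196] [ 2.01686028 13.87224247  0.74918975]
```

View pics/c6.png

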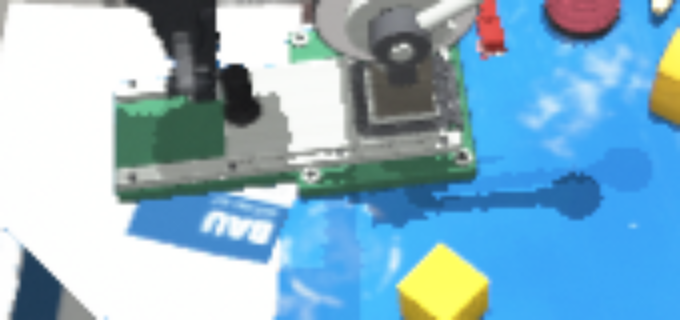

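The crop shows the nest with the cube under the head (400,95) and the knob at (240,95). The force rose to 18 N at TCP y -0.049, as predicted for home, so the carriage is on its stop. I'll back off, rise and go above the ball.

Request:
{"op": "servo_tool", "data": {
  "increments": [
    [0.01,0,0,0],
    [0.015,0,0,0],
    [0,0,-0.04,0],
    [0,0,-0.05,0],
    [0,0,-0.05,0],
    [0,0,-0.05,0],
    [0,0,-0.05,0],
    [0,0,-0.03,0],
    [-0.027,-0.005,0,0],
    [-0.04,-0.008,0,0],
    [-0.04,-0.008,0,0],
    [-0.04,-0.008,0,0],
    [-0.04,-0.008,0,0],
    [-0.04,-0.008,0,0],
    [-0.042,-0.008,0,0],
    [0,0,0,0],
    [0,0,0,0]
  ],
  "hand": 0.075
}}

```text
t: 19.2
ee_pos: [0.5416, -0.2905, 0.3969]
eef_rot: [[0.08, 0.997, -0.0], [0.997, -0.08, 0.0], [0.0, -0.0, -1.0]]
force: [-0.7, 0.8, 0.1]
finger_gap: 0.878
grip_force: 0.0
```

Request:
{"op": "servo_tool", "data": {
  "increments": [
    [0,0,0,6],
    [0,0,0,10.5],
    [0,0,0,10.5],
    [0,0,0,10.5],
    [0,0,0,10.5],
    [0,0,0,10.5],
    [0,0,0,10.5],
    [0,0,0,10.5],
    [0,0,0,10.5],
    [0,0,0,10.5],
    [0,0,0,10.5],
    [0,0,0,10.5],
    [0,0,0,10.5],
    [0,0,0,10.5],
    [0,0,0,10.5],
    [0,0,0,10.5],
    [0,0,0,10.5],
    [0,0,0,6],
    [0,0,0,0],
    [0,0,0,0]
  ]
}}

```text
t: 21.7
ee_pos: [0.5418, -0.2902, 0.397]
eef_rot: [[-0.076, -0.997, 0.0], [-0.997, 0.076, -0.0], [0.0, -0.0, -1.0]]
force: [-0.4, 0.4, 0.0]
finger_gap: 0.879
grip_force: 0.0
```

```bash
python3 - <<'E'
from h import *
np.set_printoptions(precision=4,suppress=True)
for n in ('wrist','top','scene'):
    d=grab(n,n+'7');P=cloud(d);c=d['color'].astype(int)
    b=(c.max(-1)<70)&(np.linalg.norm(P-[.541,-.294,.253],axis=-1)<.028)
    q=P[b]
    if len(q)>20:
        s=np.linalg.lstsq(np.c_[2*q,np.ones(len(q))],(q**2).sum(1),rcond=None)[0]
        vu=np.argwhere(b).mean(0); print(n,b.sum(),s[:3],np.sqrt(s[3]+s[:3]@s[:3]),vu[::-1])
        print('  ray at z=.253',onz(d,vu[1],vu[0],.253))
    else: print(n,len(q))
s=monitor.state();print(s['t'],s['ee_pos'],s['eef_rot'],s['joint_positions'])
E
```

```text
wrist 1503 [ 0.5412 -0.2935  0.2512] 0.01910615851833537 [317.7319 207.1876]
  ray at z=.253 [ 0.5413 -0.2939  0.253 ]
top 227 [ 0.5411 -0.293   0.2528] 0.018262344120099354 [354.1145 168.9604]
  ray at z=.253 [ 0.541  -0.2927  0.253 ]
scene 174 [ 0.5385 -0.296   0.2512] 0.01656694969921143 [340.2529 174.8908]
  ray at z=.253 [ 0.5356 -0.3003  0.253 ]
21.85 [ 0.5416 -0.2908  0.3969] [[-0.078  -0.9969  0.    ]
 [-0.9969  0.078  -0.0001]
 [ 0.0001 -0.     -1.    ]] [-0.6173  0.4699  1.0743 -0.      1.5973  2.6024]
```

Request:
{"op": "servo_tool", "data": {
  "increments": [
    [0.0027,0.0004,0.02,0],
    [0,0,0.025,0],
    [0,0,0.025,0],
    [0,0,0.015,0],
    [0,0,0.007,0],
    [0,0,0,0]
  ]
}}

```text
t: 22.6
ee_pos: [0.5409, -0.2938, 0.305]
eef_rot: [[-0.079, -0.997, 0.0], [-0.997, 0.079, -0.0], [0.0, -0.0, -1.0]]
force: [-0.1, -0.6, 0.5]
finger_gap: 0.879
grip_force: 0.0
```

Request:
{"op": "servo_tool", "data": {
  "increments": [
    [0,0,0,0],
    [0,0,0,0],
    [0,0,0,0],
    [0,0,0,0],
    [0,0,0,0],
    [0,0,0,0],
    [0,0,0,0],
    [0,0,0,0]
  ],
  "hand": 0.02,
  "newtons": 35
}}

```text
t: 23.6
ee_pos: [0.54, -0.294, 0.3058]
eef_rot: [[-0.08, -0.997, -0.001], [-0.997, 0.08, -0.001], [0.001, 0.001, -1.0]]
force: [-5.0, -1.0, 4.0]
finger_gap: 0.399
grip_force: 34.4
```

```bash
python3 - <<'E'
import numpy as np
q=np.linspace(0,1.08,19)
x=.15*np.cos(.6-q);z=-.15*np.sin(.6-q)
print([[round(a,4),0,round(b,4),0] for a,b in zip(np.diff(x),np.diff(z))])
E
```

```text
[[np.float64(0.0049), 0, np.float64(0.0076), 0], [np.float64(0.0044), 0, np.float64(0.0079), 0], [np.float64(0.0039), 0, np.float64(0.0081), 0], [np.float64(0.0034), 0, np.float64(0.0083), 0], [np.float64(0.0029), 0, np.float64(0.0085), 0], [np.float64(0.0024), 0, np.float64(0.0087), 0], [np.float64(0.0019), 0, np.float64(0.0088), 0], [np.float64(0.0013), 0, np.float64(0.0089), 0], [np.float64(0.0008), 0, np.float64(0.009), 0], [np.float64(0.0003), 0, np.float64(0.009), 0], [np.float64(-0.0003), 0, np.float64(0.009), 0], [np.float64(-0.0008), 0, np.float64(0.009), 0], [np.float64(-0.0013), 0, np.float64(0.0089), 0], [np.float64(-0.0019), 0, np.float64(0.0088), 0], [np.float64(-0.0024), 0, np.float64(0.0087), 0], [np.float64(-0.0029), 0, np.float64(0.0085), 0], [np.float64(-0.0034), 0, np.float64(0.0083), 0], [np.float64(-0.0039), 0, np.float64(0.0081), 0]]
```

Request:
{"op": "servo_tool", "data": {
  "increments": [
    [0.0049,0.001,0.0076,0],
    [0.0044,0,0.0079,0],
    [0.0039,0,0.0081,0],
    [0.0034,0,0.0083,0],
    [0.0029,0,0.0085,0],
    [0.0024,0,0.0087,0],
    [0.0019,0,0.0088,0],
    [0,0,0,0]
  ]
}}

```text
t: 24.6
ee_pos: [0.5378, -0.3193, 0.2503]
eef_rot: [[-0.08, -0.997, 0.003], [-0.997, 0.08, -0.006], [0.006, -0.004, -1.0]]
force: [-3.9, -5.4, 7.6]
finger_gap: 0.398
grip_force: 38.5
```

```bash
cat > lev.py <<'E'
from h import *
import sys
np.set_printoptions(precision=4,suppress=True)
t=sys.argv[1]; piv=np.array([.6045,-.174])-.0535*np.array([.997,-.08]); y=np.array([.08,.997])
for n in ('top','scene'):
    d=grab(n,n+t);P=cloud(d);c=d['color'].astype(int);s=monitor.state()
    g=s['ee_pos']-np.array([0,0,.054])
    b=(c.max(-1)<70)&(np.linalg.norm(P-g,axis=-1)<.035); print(n,b.sum(),P[b].mean(0) if b.any() else '')
r=(g[:2]-piv)@y; print(s['ee_pos'],s['force'],'q from grip',.6-np.arctan2(g[2]-.168,-r),'radius',np.hypot(r,g[2]-.168))
E
python3 lev.py 8
```

```text
top 95 [ 0.5303 -0.3065  0.2081]
scene 276 [ 0.5353 -0.3257  0.2044]
[ 0.5378 -0.3195  0.2497] [-3.6591 -5.5053  6.6568] q from grip 0.4178680109727613 radius 0.1529359265100406
```

Request:
{"op": "servo_tool", "data": {
  "increments": [
    [0.0013,0.0005,0.0089,0],
    [0.0008,0,0.009,0],
    [0.0003,0,0.009,0],
    [-0.0003,0,0.009,0],
    [-0.0008,0,0.009,0],
    [-0.0013,0,0.0089,0],
    [-0.0019,0,0.0088,0],
    [-0.0024,0,0.0087,0],
    [-0.0029,0,0.0085,0],
    [0,0,0,0],
    [0,0,0,0]
  ]
}}

```text
t: 26.08
ee_pos: [0.5383, -0.3123, 0.1695]
eef_rot: [[-0.08, -0.997, 0.003], [-0.997, 0.08, -0.005], [0.005, -0.003, -1.0]]
force: [-4.1, -4.6, 8.8]
finger_gap: 0.398
grip_force: 41.1
```

```bash
python3 lev.py 9; python3 - <<'E'
from h import *
a=load('top9')['color'];b=load('scene9')['color']
cv2.imwrite('pics/c9.png',np.vstack([cv2.resize(a[150:250,230:390],(640,300)),cv2.resize(b[140:240,270:430],(480,300),interpolation=cv2.INTER_CUBIC) if 0 else cv2.resize(b[140:240,250:463],(640,300),interpolation=cv2.INTER_CUBIC)]))
E
```

```text
top 35 [ 0.529  -0.3028  0.1284]
scene 259 [ 0.5343 -0.321   0.1273]
[ 0.5383 -0.3123  0.1696] [-5.1503 -5.4582  7.861 ] q from grip 0.9510160957440899 radius 0.15248258311732368
```

View pics/c9.png

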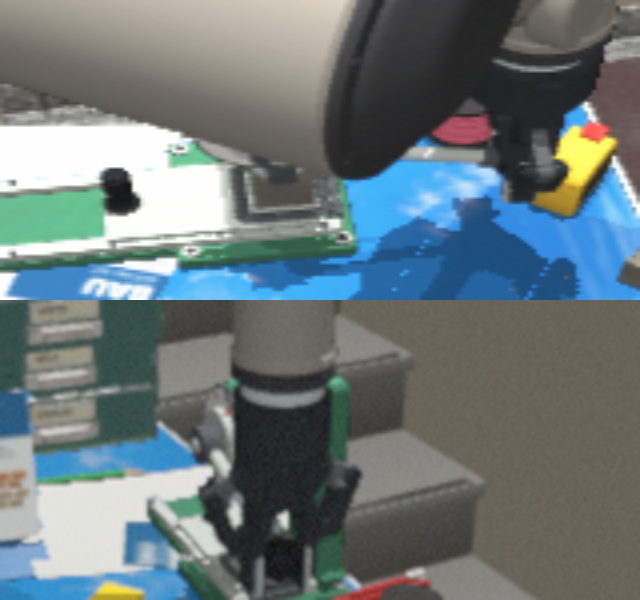

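The ball is held at (535,175) in the upper crop and the lever is past level. The arm hides the dial, so I'll go the last 0.12 rad by geometry and check the ball position.

Request:
{"op": "servo_tool", "data": {
  "increments": [
    [-0.0017,0,0.0042,0],
    [-0.0017,0,0.0042,0],
    [-0.0019,0,0.004,0],
    [-0.0019,0,0.004,0],
    [0,0,0,0],
    [0,0,0,0]
  ]
}}

```text
t: 26.92
ee_pos: [0.5389, -0.305, 0.1531]
eef_rot: [[-0.08, -0.997, 0.003], [-0.997, 0.08, -0.005], [0.004, -0.003, -1.0]]
force: [-3.6, -4.4, 8.1]
finger_gap: 0.4
grip_force: 41.5
```

```bash
python3 lev.py 10; python3 - <<'E'
from h import *
from scipy.optimize import least_squares
np.set_printoptions(precision=4,suppress=True)
for t,n in (('w','wrist'),('s','scene10')):
    d=grab('wrist','w10') if t=='w' else load(n)
    P=cloud(d);c=d['color'].astype(int);s=monitor.state();g=s['ee_pos']-np.array([0,0,.054])
    for rad in (.022,.027):
        b=(c.max(-1)<70)&(np.linalg.norm(P-g,axis=-1)<rad);q=P[b]
        if len(q)<10: print(n,len(q));continue
        r=least_squares(lambda x:np.linalg.norm(q-x,axis=1)-.018,g,loss='soft_l1',f_scale=.001);print(n,len(q),r.x,'grip',g,r.cost)
E
```

```text
top 20 [ 0.5206 -0.2974  0.1089]
scene 247 [ 0.535  -0.3147  0.1128]
[ 0.5389 -0.305   0.1532] [-4.8377 -4.6307  9.0492] q from grip 1.068740669624442 radius 0.15230710855970037
wrist 194 [ 0.5388 -0.3091  0.0992] grip [ 0.5389 -0.305   0.0992] 0.00016114109664986284
wrist 2212 [ 0.5396 -0.3088  0.11  ] grip [ 0.5389 -0.305   0.0992] 0.002629274313096937
scene10 32 [ 0.5403 -0.3076  0.1047] grip [ 0.5389 -0.305   0.0992] 1.662219128058601e-05
scene10 134 [ 0.5392 -0.3085  0.1075] grip [ 0.5389 -0.305   0.0992] 0.00014295340623794674
```

Request:
{"op": "servo_tool", "data": {
  "increments": [
    [-0.0013,0,0.0027,0],
    [0,0,0,0],
    [0,0,0,0],
    [0,0,0,0]
  ]
}}

```text
t: 27.58
ee_pos: [0.5391, -0.3035, 0.1502]
eef_rot: [[-0.08, -0.997, 0.003], [-0.997, 0.08, -0.004], [0.004, -0.003, -1.0]]
force: [-3.1, -4.7, 6.6]
finger_gap: 0.398
grip_force: 41.4
```

```bash
python3 - <<'E'
from h import *
w=grab('wrist','w11');s=grab('scene','scene11')
R=lambda a,sz:cv2.resize(a,sz,interpolation=cv2.INTER_CUBIC)
cv2.imwrite('pics/c11.png',np.hstack([R(w['color'][150:400,120:520],(480,300)),R(s['color'][155:220,300:365],(300,300))]))
m=monitor.state();print(m['ee_pos'],m['force'],m['grip_force'])
g=np.array(m['ee_pos'])-[0,0,.054]
for n,d in (('w',w),('s',s)):
    for dz in (0,.006):
        X=np.array(d['R'])@(g+[0,0,dz])+d['t'];a=X[:2]/X[2];a=a*(1+d['k1']*(a@a));print(n,dz,d['mtx'][0,0]*a[0]+d['mtx'][0,2],d['mtx'][1,1]*a[1]+d['mtx'][1,2])
E
```

```text
[ 0.53909064 -0.30352768  0.15014053] [-3.31648634 -5.03036503  7.50306764] 41.396328806877136
w 0 318.8508700713599 272.73486323486316
w 0.006 318.95206587607964 279.45101293045957
s 0 340.6644850682004 234.0575469699467
s 0.006 340.72364508425534 231.94165251569012
```

View pics/c11.png

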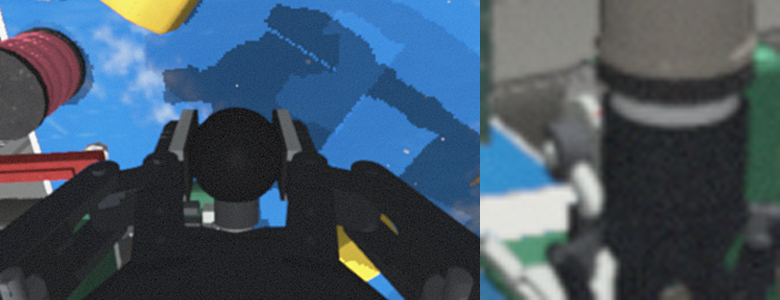

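The ball is held between the pads, centred at crop (237,153), which is full-image (317.5,277.5). I'll convert that to a lever angle.

```bash
python3 - <<'E'
from h import *
w=load('w11');y=np.array([.08,.997,0])
piv=np.array([.541,-.2935,0])+.1238*y+[0,0,.168]
for q in (.95,1.0,1.05,1.1,1.15):
    X=piv-y*.15*np.cos(.6-q)+np.array([0,0,.15*np.sin(.6-q)])
    C=np.array(w['R'])@X+w['t'];a=C[:2]/C[2];a=a*(1+w['k1']*(a@a));print(q,X,w['mtx'][0,0]*a[0]+w['mtx'][0,2],w['mtx'][1,1]*a[1]+w['mtx'][1,2], w['mtx'][0,0]*.018/C[2])
g=(w['color'].max(-1)<60).astype(np.uint8)
print([ (r,np.flatnonzero(g[r,300:340]==0)[:3]) for r in ()], [ int(r) for r in range(225,260) if g[r,317]][:1], 'top edge of ball')
E
```

```text
0.95 [ 0.53963153 -0.31055459  0.11656533] 316.72955623904454 284.4183058411885 42.284433058054496
1.0 [ 0.53985127 -0.30781607  0.10958725] 316.7040391057438 280.68570449132943 39.80150799856221
1.05 [ 0.54009863 -0.30473326  0.10275517] 316.68053052516774 278.1550183681062 37.6039931869135
1.1 [ 0.54037301 -0.30131387  0.09608617] 316.65876451510064 276.64320309154994 35.65007964910256
1.15 [ 0.54067371 -0.29756644  0.08959692] 316.63851633523393 276.0019905337775 33.90571099385154
[] [240] top edge of ball
```

The lever is at about 1.05–1.09 rad, inside the band. I'll hold it there.

Request:
{"op": "servo_tool", "data": {
  "increments": [
    [0,0,0,0],
    [0,0,0,0],
    [0,0,0,0],
    [0,0,0,0],
    [0,0,0,0],
    [0,0,0,0],
    [0,0,0,0],
    [0,0,0,0],
    [0,0,0,0],
    [0,0,0,0],
    [0,0,0,0],
    [0,0,0,0],
    [0,0,0,0],
    [0,0,0,0],
    [0,0,0,0],
    [0,0,0,0],
    [0,0,0,0],
    [0,0,0,0],
    [0,0,0,0],
    [0,0,0,0]
  ]
}}

```text
t: 30.18
ee_pos: [0.5391, -0.3035, 0.1501]
eef_rot: [[-0.08, -0.997, 0.003], [-0.997, 0.08, -0.004], [0.004, -0.003, -1.0]]
force: [-3.3, -4.1, 6.7]
finger_gap: 0.4
grip_force: 41.4
```

```bash
python3 - <<'E'
from h import *
m=monitor.state();print(m['t'],m['ee_pos'],m['force'],m['grip_force'])
d=grab('top','top12');P=cloud(d);c=d['color'].astype(int)
k=(c.max(-1)<70)&(P[...,2]>.06)&(P[...,2]<.085)&(P[...,1]>-.1)&(P[...,1]<-.04)&(P[...,0]>.59)&(P[...,0]<.64);print('knob',k.sum(),P[k].mean(0))
print('now/before cup,tape,reel'); 
E
```

```text
30.175 [ 0.53909418 -0.30350447  0.1501285 ] [-3.26590444 -4.06307515  6.71736136] 41.396459341049194
knob 49 [ 0.60612522 -0.06965725  0.07311311]
now/before cup,tape,reel
```

```bash
python3 -c "
from cell import bot
print(bot.sign_off())"
```

```text
the job is handed in; nothing more can be done
None
```

I handed the job in at about 30 s: the cube is in the nest, the carriage is home, and the gripper is holding the lever ball at an estimated 1.05–1.09 rad, held over 2.5 s; the dial was hidden by the arm, and I couldn't measure the ram's load on the cube or re-check the bystanders at the end.

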